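# Stopper the honey jar and hold its bayonet cap half-turned

### The job

Close the honey jar to its venting position: first set the tapered stopper fully home in the jar's mouth and let go of it. Then lower the black bayonet cap over it, lugs down through the two gaps in the collar, and twist it clockwise (seen from above) half-way, until its wing points at the two tabs on the collar, never so far that the lock catches give. Finish still gripping the cap there, seated and still, and leave the tin and the perfume bottle undisturbed.

Things in the scene. Friction and masses are not known exactly. Their poses are not given: they have to be found in the camera images.
- jar: Clear glass honey jar, 74 mm across, fixed in a 104 mm bamboo foot 14 mm high; cannot move. Origin under its centre, on the work surface; z up. On its top a round aluminium collar, 80 mm across, open upward: floor at height 86 mm (6 mm thick, 29 mm round neck hole in the middle, open below), wall of inner radius 36 mm, inward flange at the top.
- mouth (a point): Centre of the collar floor, 86 mm above the work surface, axes as the jar's. Flange: inner radius 27.5 mm, underside 7.5 mm and top 11.5 mm above this floor, with two gaps 20 mm wide on the +x and -x axis for the cap's lugs. Under the flange the lugs turn only clockwise seen from above (negative about z); stops block over 0.2 rad the other way and about 1.6 rad clockwise.
- halfmark: Half-way mark: two dark steel tabs (19 mm long, 7 mm wide) sticking out from both sides of the collar. Origin at the mouth point; its x axis runs through both tabs, 0.785 rad (45 degrees) clockwise, seen from above, from the axis of the gaps. The cap is half-way when its wing (x axis) lies along this x axis, either way round.
- stopper: Stopper standing on its narrow end, 61 mm high; origin at that end's centre, z up. Cork taper 20 mm across at the bottom, 25 mm at height 25; shoulder disc 36 mm across, height 25 to 29; round knob 16 mm across, 29 to 61: grip its upper 20 mm from above to clear the collar. Home: shoulder on the collar floor, origin 25 mm below the mouth point. 25 to 50 g.
- cap: Black plastic cap, upright; origin at the centre of its open underside. Cup 50 mm across, 43 high (inside 41 across, 39 deep, covers the knob); bottom lugs on +x and -x, 12 mm wide, 5 high, to radius 33; on top a wing along x, 46 long, 12 thick in y, height 43 to 70, gripped across y. Same after a half turn. Seated: origin at the mouth point, 2.5 mm play up and sideways. 35 to 70 g.
- catch_a (a joint): Hidden spring lock catch under the flange, 0 when out, up to 0.004 m pushed in. A lug starts to press it at about 0.98 rad (56 degrees) of clockwise turn from the gaps and passes it (the click) near 1.55 rad; 3 N preload.
- catch_b (a joint): The same catch on the other side.
- perfume: Bystander: amber glass perfume bottle 50 x 32 mm, 89 mm high, with metal sprayer, standing on a fixed bamboo turntable (200 mm across, 26 mm high). Origin at the centre of its underside.
- tin: Bystander: round aluminium tin 71 mm across, 64 mm high. Origin at the centre of its underside.
There are look-alikes about, which are no part of the job. There is more than one size of the cap; the job needs the largest. What is shaped like the stopper but yellow is not meant.

How it is judged:
On the way, in this order (a step that is already met when the one before it is completed fails the run):
1. the stopper is fully home in the jar's mouth and let go (z of stopper in the frame of mouth below -0.022 m and horizontal distance between stopper and mouth below 0.005 m and angle between stopper's own z axis and vertical below 0.12 rad and contact force between the fingers and stopper below 0.1 N), for 0.2 s.
2. the cap is down on the collar floor with its lugs in the gaps (z of cap in the frame of mouth below 0.005 m and horizontal distance between cap and mouth below 0.005 m and angle between cap's own z axis and vertical below 0.12 rad and angle between the x axis of cap and the x axis of mouth, either way round below 0.35 rad), for 0.1 s.
3. the cap is turned half-way, at the tabs (z of cap in the frame of mouth below 0.005 m and horizontal distance between cap and mouth below 0.005 m and angle between cap's own z axis and vertical below 0.12 rad and angle between the x axis of cap and the x axis of halfmark, either way round below 0.14 rad), for 0.2 s.
At the end, for the whole second after the job is handed in: The stopper is home (within 3 mm of full depth, 5 mm of centre, upright), the cap sits seated over it (origin no more than 5 mm above the collar floor, within 5 mm of centre, upright) with its wing within 0.14 rad (8 degrees) of the tabs, still, and the fingers are gripping it with more than 1 N (all of step 3 and z of stopper in the frame of mouth below -0.022 m and horizontal distance between stopper and mouth below 0.005 m and angle between stopper's own z axis and vertical below 0.12 rad and contact force between the fingers and cap above 1 N and linear speed of cap below 0.02 m/s and angular speed of cap below 0.1 rad/s); the arm keeps its last pose, push and grip.
It fails at once if a lock catch is pushed in by more than 1 mm (turned too far) (value of joint any of catch_a, catch_b above 0.001 m).
It fails at once if the perfume bottle is moved more than 15 mm or tipped (distance of perfume from where it was at the start of the episode above 0.015 m or angle between perfume's own z axis and vertical above 0.2 rad).
It fails at once if the tin is moved more than 15 mm or tipped (distance of tin from where it was at the start of the episode above 0.015 m or angle between tin's own z axis and vertical above 0.2 rad).
It also fails if it takes over 61 s, if anything falls off the work surface, if the arm or the gripper's body presses on something with over 40 N, if the wrist force passes 120 N, or if a joint passes its speed limit or range.

### The arm

A 6-joint arm with a two-finger parallel gripper is mounted at the origin on the work surface. World frame = base frame: x ahead of the robot, y to its left, z up, the work surface at z = 0. Lengths are in m, angles in rad, forces in N, time in s.
With the tool pointing down it reaches from about 0.35 to 0.975 m from the base axis. Payload 4.9 kg.
Tool frame: the origin (TCP) lies midway between the tips of the shut fingers; the grasp point (between the pads) lies behind it (manip.grasp_offset is the y of the grasp point in the tool frame, in m); y points along the fingers, z is the direction in which the jaws open and shut, and the axes are right-handed (so a half turn about y gives the same grasp; the last joint's range is limited). The gripper opens to 85 mm and grips with 20 to 120 N. Pads are 22 mm wide; open, the fingers measure 114 mm over their backs; the gripper's body (76 mm by 85 mm) begins 54 mm behind the grasp point. The pads swing forward as they close: fully open they stand 13 mm farther back than shut.
Start: joints at [1.054, 0.053, 1.613, -0, 1.476, -0.119], TCP at [0.242, 0.576, 0.231] pointing down, gripper open.
Joint ranges: [-3.01, 3.01], [-1.01, 2.22], [0.06, 2.58], [-1.02, 4.17], [0.09, 2.62], [-3.14, 3.14]. Speed limits (rad/s): [2.57, 2.57, 3.14, 3.14, 3.14, 3.14].

### API

Orientations are given as a unit quaternion [w, x, y, z].
In Python, from plant import manip gives the robot as it stands. The module is installed in compiled form; this text tells all that it offers.
- The arm moves only by the shell command python3 -m jog 'ROWS'. ROWS is a JSON object of lists of equal length, an entry for each row: "offset": the shift along the world's x, y, z in units of 50 mm (1.0 is 50 mm), a list of three; "angular": the turn, a rotation vector about the world's x, y, z in units of 6 degrees (1.0 is 6 degrees), a list of three; "jaw": the finger opening in mm, from 0 to 85.4. In form: {"offset": [[tx, ty, tz], ...], "angular": [[ax, ay, az], ...], "jaw": [jaw, ...]}. A call has 1 to 12 rows; each row shifts and turns the commanded pose from where the row before left it; what a row does not reach is not made up. A row lasts 1/10 s, in which the tool goes at most 50 mm and 8.59 degrees, less where a joint would pass 70% of its speed; a pose out of reach is approached as far as the arm can. A call is refused whole if a number of a shift passes 1 or a number of a turn 1, either way. A call with a gripper value outside its range is refused whole. The fingers move at their own pace and stop on an object; the grip force is fixed at half the most. Time passes only in rows, so rows that do not move let the fingers close. It gives the time, the measured TCP pose, the force and the opening at its end, in the units of the state.
- manip.state(): the state, without advancing time (a new reading comes with each control period).
- manip.grab_frame(name): name is "side" or "top" or "wrist"; returns the picture (480x640x3 uint8, blue, green, red); there is no depth.
- manip.camera_model(name): a dict with "fx", "fy", "cx", "cy" (pixels), "k1" (the pictures are not rectified: a ray, as slopes to the right and down, at radius r is drawn at 1 + k1 r^2 times it, then the intrinsics apply), "rvec" (rotation vector, rad) and "tvec" (3), from world to camera coordinates, as OpenCV has them; the wrist camera has in their place "mount" (4x4, takes a point from camera to tool coordinates, whose origin is the TCP and whose axes are the tool frame's). Camera axes: x right, y down, z forward; pixel columns grow to the right and rows downward; lengths in m; the calibration is good to about 2 mm. A picture is of the moment at which its call begins: read the wrist's pose just before it. camera_model takes no time and is no camera call.
- manip.job_done(): hands the job in, once; it reports no verdict.
The state is a dict: "time": time; "joint_pos": joint angles; "joint_vel": joint speeds; "joint_efforts": joint torques, N m; "tool_pos": TCP position; "tool_rot": TCP orientation; "contact_force": force on the tool from outside, world axes, zero at the start; "ft_torque": the same for the moment, N m; "gripper_width": opening from 0.0 (shut) to 1.0 (fully open).
Only numpy, scipy, OpenCV 4.12 (cv2) and the standard library are available. Lean on these libraries where they do the work, as an engineer would, in place of code of your own. Each camera call takes 0.05 s, during which the arm holds its last target.

## Working session

There is one attempt and no reset: what is moved stays moved. The work goes in short steps, Python scripts to look and compute and a shell command to move; the robot and the scene stay as the last step left them, time stands still between calls to the robot, and variables do not carry over. Pictures are saved under pics/ and viewed, and the job is handed in when it is done.

```bash
mkdir -p pics; ls; python3 - <<'E'
from plant import manip
import cv2
s=manip.state()
for k,v in s.items(): print(k,v)
print(manip.grasp_offset)
for n in("top","side","wrist"):
    print(n,manip.camera_model(n)); cv2.imwrite(f"pics/{n}0.png",manip.grab_frame(n))
E
```

```text
pics
time 0.0
joint_pos [ 1.05401632e+00  5.33743272e-02  1.61429558e+00 -3.30094069e-05
  1.47594756e+00 -1.19030400e-01]
joint_vel [ 0.00107554 -0.00034229  0.00178154  0.00189047 -0.00182834  0.00245722]
joint_efforts [ 9.50675349e-04 -3.93673217e+01 -3.70182931e+01  3.17099409e-05
  6.85466628e-03  1.76668101e-05]
tool_pos [0.2418123  0.57566412 0.23005122]
tool_rot [-0.69248558  0.69385286 -0.13991213  0.13948667]
contact_force [-0.40175164  0.21574064  0.30517473]
ft_torque [ 0.00453298 -0.01235532 -0.0151223 ]
gripper_width 1.0019024069404046
-0.0187
top {'fx': 481.280267229341, 'fy': 481.280267229341, 'cx': 313.4295058288412, 'cy': 239.27665584846713, 'k1': -0.05641895548187705, 'rvec': array([ 2.2022928 , -2.17513361,  0.10154203]), 'tvec': array([-0.00743333,  0.59146966,  1.21464846])}
side {'fx': 557.6635645861907, 'fy': 557.6635645861907, 'cx': 325.85195165088487, 'cy': 236.66937049536418, 'k1': -0.02624152795291395, 'rvec': array([ 0.40806745, -2.65573363,  1.30995206]), 'tvec': array([0.56573016, 0.18386666, 0.94060933])}
wrist {'fx': 359.3275700146792, 'fy': 359.3275700146792, 'cx': 320.86130086019807, 'cy': 242.5331953673711, 'k1': -0.028693919854086883, 'mount': array([[ 6.58421066e-04,  9.66118136e-01,  2.58099426e-01,
        -6.50104854e-02],
       [-1.11318125e-03, -2.58098614e-01,  9.66117936e-01,
        -1.41950795e-01],
       [ 9.99999164e-01, -9.23423844e-04,  9.05527033e-04,
         4.40491142e-04],
       [ 0.00000000e+00,  0.00000000e+00,  0.00000000e+00,
         1.00000000e+00]])}
```

View pics/top0.png

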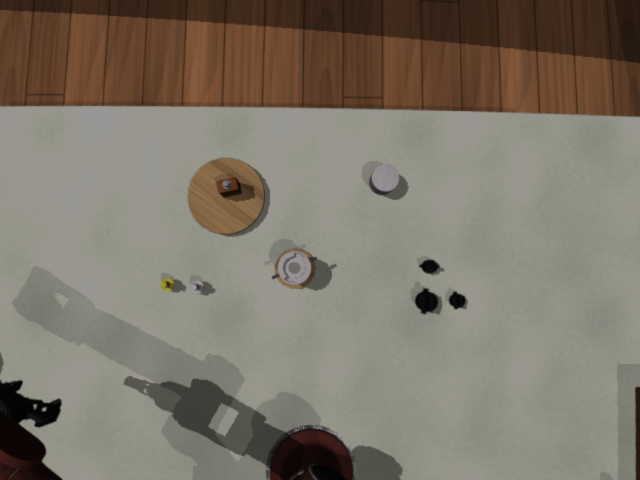

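View pics/side0.png

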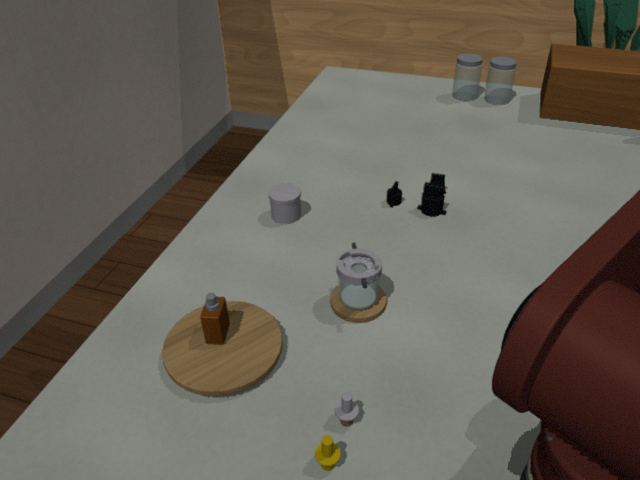

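View pics/wrist0.png

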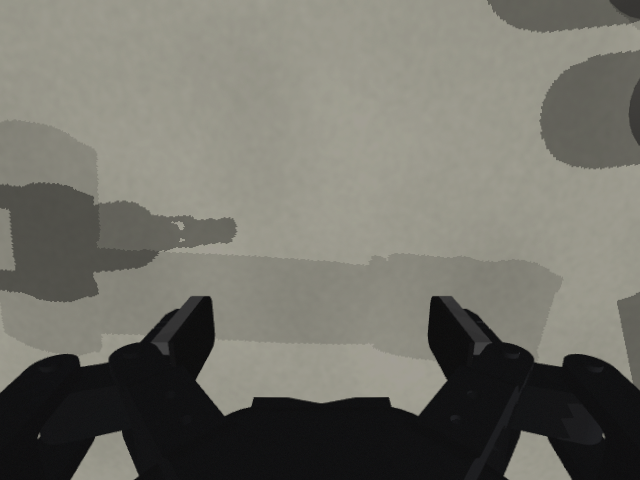

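The top view shows the jar at about (295,268), the stopper (white knob) at (197,286) with a yellow look-alike at (168,284). The caps are at (427,301) (the largest), (430,266) and (457,299). The perfume bottle is at (229,186) and the tin at (385,179).

```bash
cat > h.py <<'E'
import numpy as np, cv2
from scipy.spatial.transform import Rotation as R
from plant import manip
def Rq(q): return R.from_quat([q[1],q[2],q[3],q[0]]).as_matrix()
def cam(n,st=None):
    m=manip.camera_model(n); K=np.array([[m['fx'],0,m['cx']],[0,m['fy'],m['cy']],[0,0,1]]); d=np.array([m['k1'],0,0,0.])
    if 'mount' in m:
        st=st or manip.state()
        T=np.eye(4);T[:3,:3]=Rq(st['tool_rot']);T[:3,3]=st['tool_pos']
        W=T@m['mount']
    else:
        W=np.eye(4);Rm=cv2.Rodrigues(m['rvec'])[0];W[:3,:3]=Rm.T;W[:3,3]=-Rm.T@m['tvec']
    return K,d,W   # W camera->world
def pix(c,u,v,z):
    K,d,W=c
    p=cv2.undistortPoints(np.array([[[u,v]]],float),K,d)[0,0]
    r=W[:3,:3]@np.array([p[0],p[1],1.]);o=W[:3,3]
    return o+r*(z-o[2])/r[2]
def proj(c,P):
    K,d,W=c
    V=np.linalg.inv(W)
    return cv2.projectPoints(np.atleast_2d(np.array(P,float)),cv2.Rodrigues(V[:3,:3])[0],V[:3,3],K,d)[0][:,0]
def tri(obs):
    A=np.zeros((3,3));b=np.zeros(3)
    for c,u,v in obs:
        K,d,W=c;p=cv2.undistortPoints(np.array([[[u,v]]],float),K,d)[0,0]
        r=W[:3,:3]@np.array([p[0],p[1],1.]);r/=np.linalg.norm(r);M=np.eye(3)-np.outer(r,r);A+=M;b+=M@W[:3,3]
    return np.linalg.solve(A,b)
def grab(n,f):
    st=manip.state();im=manip.grab_frame(n);cv2.imwrite('pics/'+f,im);return st,im
def crop(im,u0,v0,u1,v1,k,f): cv2.imwrite('pics/'+f,cv2.resize(im[v0:v1,u0:u1],None,fx=k,fy=k,interpolation=cv2.INTER_CUBIC))
E
python3 - <<'E'
from h import *
t=cv2.imread('pics/top0.png')
crop(t,155,230,325,310,4,'t_a.png'); crop(t,390,240,490,330,6,'t_b.png')
s=cv2.imread('pics/side0.png')
crop(s,300,160,460,320,4,'s_a.png')
c=cam('top')
for n,u,v,z in [('jar',295,268,.09),('stop',197,286,.06),('yel',168,284,.06),('capL',427,301,.06),('capM',430,266,.05),('capS',457,299,.05),('perf',229,186,.1),('tin',385,179,.064)]: print(n,pix(c,u,v,z))
st=manip.state();print(Rq(st['tool_rot']).round(3), cam('wrist')[2].round(3))
E
```

```text
jar [0.51598347 0.04465174 0.09      ]
stop [0.46883284 0.28740087 0.06      ]
yel [0.47272369 0.35971857 0.06      ]
capL [ 0.43821614 -0.28408213  0.06      ]
capM [ 0.52561709 -0.29461363  0.05      ]
capS [ 0.44329736 -0.36298151  0.05      ]
perf [0.71277436 0.20786735 0.1       ]
tin [ 0.74314797 -0.17822536  0.064     ]
[[ 0.922 -0.001  0.387]
 [-0.387 -0.001  0.922]
 [-0.    -1.    -0.002]] [[ 0.388  0.891  0.237  0.182]
 [ 0.922 -0.375 -0.101  0.602]
 [-0.001  0.258 -0.966  0.372]
 [ 0.     0.     0.     1.   ]]
```

View pics/t_a.png

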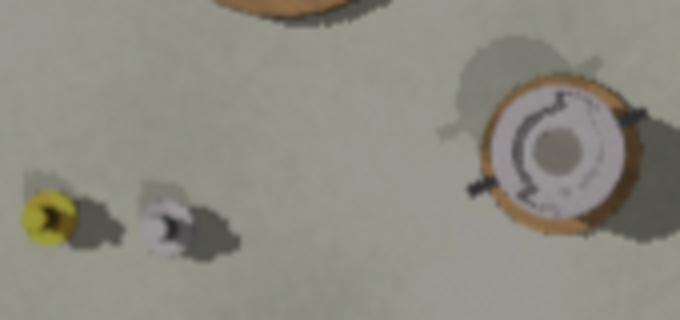

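View pics/t_b.png

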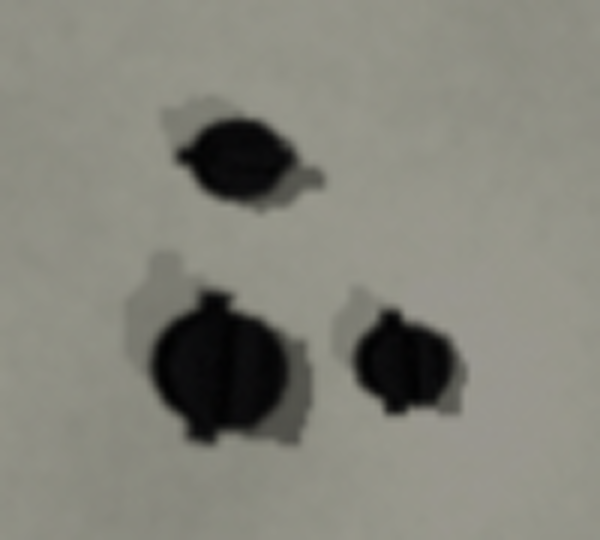

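View pics/s_a.png

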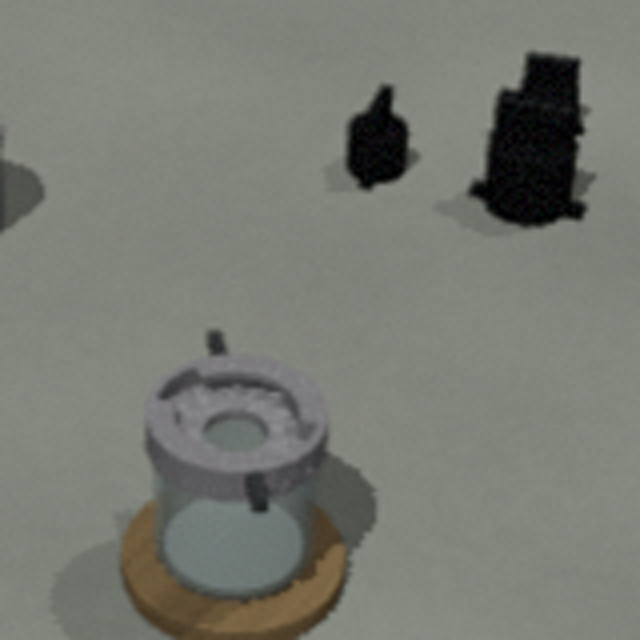

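```bash
python3 -m jog '{"offset":[[0.567,-0.722,-0.05],[0.567,-0.722,-0.05],[0.567,-0.722,-0.05],[0.567,-0.722,-0.05],[0.567,-0.722,-0.05],[0.567,-0.722,-0.05],[0.567,-0.722,-0.05],[0.567,-0.722,-0.05],[0,0,0],[0,0,0]],"angular":[[0,0,0],[0,0,0],[0,0,0],[0,0,0],[0,0,0],[0,0,0],[0,0,0],[0,0,0],[0,0,0],[0,0,0]],"jaw":[50,50,50,50,50,50,50,50,50,50]}'; python3 - <<'E'
from h import *
st,im=grab('wrist','w1.png'); print(st['tool_pos'],st['joint_pos'].round(2),st['gripper_width'])
c=cam('wrist',st); print(proj(c,[[.469,.287,.061],[.469,.287,0]]))
E
```

```text
time: 1.15
tool_pos: [0.4691, 0.2866, 0.2108]
tool_rot: [-0.693, 0.693, -0.141, 0.14]
contact_force: [0.6, 0.2, 0.2]
gripper_width: 0.588
[0.46911508 0.28657911 0.21084083] [ 0.41 -0.11  1.81  0.    1.45 -0.76] 0.5880483789522876
[[320.47485865 227.35469928]
 [320.49399229 214.10180739]]
```

View pics/w1.png

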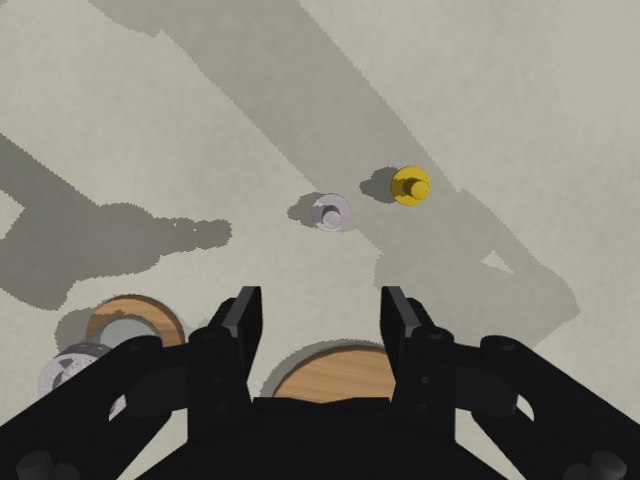

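```bash
python3 - <<'E'
from h import *
im=cv2.imread('pics/w1.png'); crop(im,290,170,380,250,8,'w1c.png'); crop(im,20,280,200,430,4,'w1j.png')
E
```

```text
(no output)
```

View pics/w1c.png

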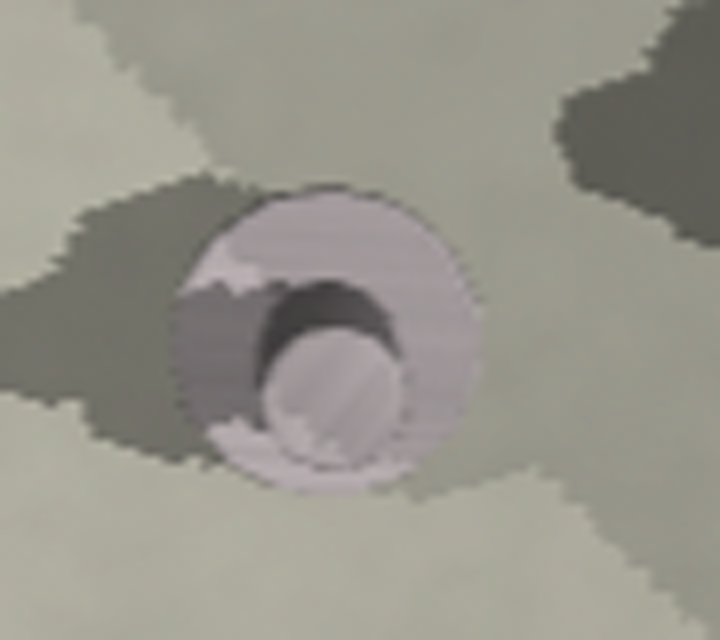

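```bash
python3 - <<'E'
from h import *
# w1 pose
st=manip.state(); c=cam('wrist',st)
print(pix(c,331.7,219.4,.061),pix(c,330.8,212.3,.029)); print(st['tool_pos'])
E
```

```text
[0.46599398 0.29901405 0.061     ] [0.465823   0.29923812 0.029     ]
[0.46863299 0.28742056 0.21099772]
```

View pics/w1j.png

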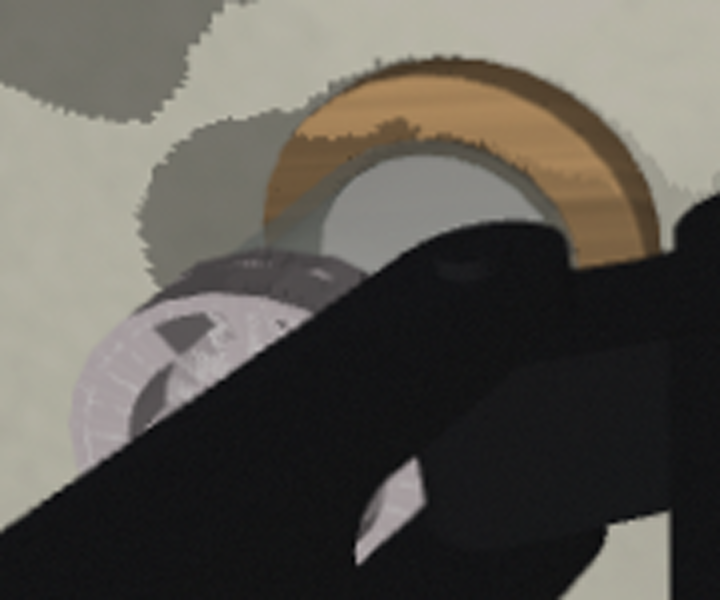

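```bash
python3 - <<'E'
from h import *
for n in('top','side'):
  c=cam(n); print(n,proj(c,[[.466,.299,.061],[.466,.299,.029],[.466,.299,0]]), c[2][:3,3])
s=cv2.imread('pics/side0.png');crop(s,310,380,390,480,6,'s_st.png')
t=cv2.imread('pics/top0.png');crop(t,150,260,230,310,8,'t_st.png')
E
```

```text
top [[192.20572443 287.08926221]
 [195.16669978 286.82414413]
 [197.72048055 286.595352  ]] [0.49510808 0.01767429 1.25690815]
side [[346.41073085 395.7504555 ]
 [346.26087388 409.24587259]
 [346.13066915 420.92023416]] [0.33158902 0.77591461 0.7256781 ]
```

View pics/s_st.png

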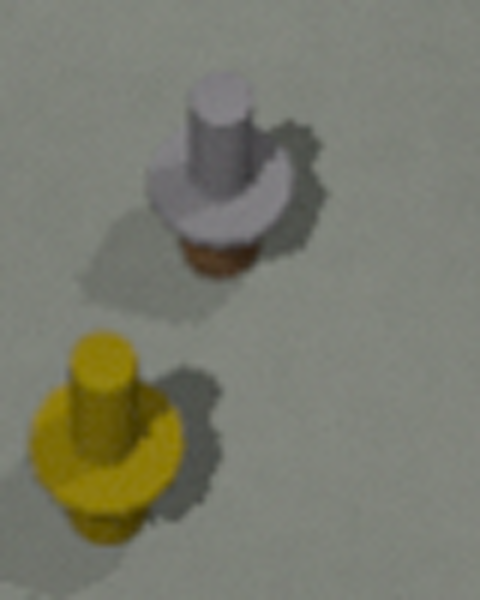

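View pics/t_st.png

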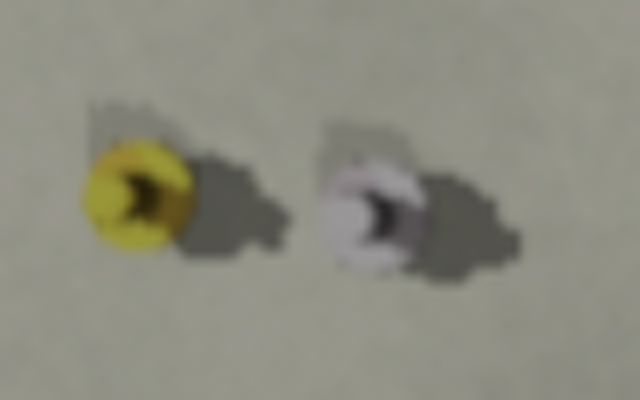

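```bash
python3 -m jog '{"offset":[[-0.056,0.23,-0.4],[0,0,-0.6],[0,0,-0.6],[0,0,-0.6],[0,0,-0.6],[0,0,-0.4],[0,0,-0.26],[0,0,0],[0,0,0]],"angular":[[0,0,0],[0,0,0],[0,0,0],[0,0,0],[0,0,0],[0,0,0],[0,0,0],[0,0,0],[0,0,0]],"jaw":[45,45,45,45,45,45,45,45,45]}'; python3 - <<'E'
from h import *
st,im=grab('wrist','w2.png'); print(st['tool_pos'])
E
```

```text
time: 2.1
tool_pos: [0.4662, 0.2998, 0.0391]
tool_rot: [0.693, -0.693, 0.139, -0.14]
contact_force: [0.8, 0.5, 0.4]
gripper_width: 0.522
[0.46624867 0.29975252 0.03909989]
```

View pics/w2.png

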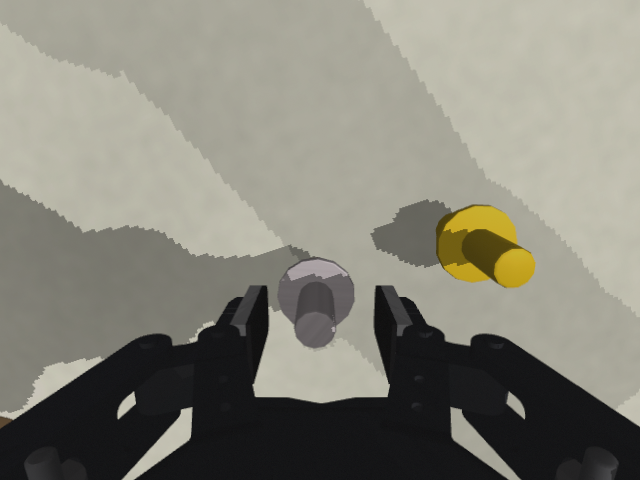

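```bash
python3 - <<'E'
from h import *
st=manip.state(); c=cam('wrist',st); p=pix(c,315.5,330,.061); print(p, Rq(st['tool_rot']).T@(p-st['tool_pos']))
E
python3 -m jog '{"offset":[[-0.016,-0.037,0],[0,0,0],[0,0,0],[0,0,0],[0,0,0],[0,0,0],[0,0,0],[0,0,0]],"angular":[[0,0,0],[0,0,0],[0,0,0],[0,0,0],[0,0,0],[0,0,0],[0,0,0],[0,0,0]],"jaw":[45,10,10,10,10,10,10,10]}'
```

```text
[0.4671514  0.29803656 0.061     ] [ 0.00096876 -0.02123319 -0.00146917]
time: 2.95
tool_pos: [0.466, 0.2973, 0.0393]
tool_rot: [0.693, -0.693, 0.139, -0.14]
contact_force: [-0.1, 0.0, 5.7]
gripper_width: 0.162
```

```bash
python3 -m jog '{"offset":[[0,0,0.2],[0,0,0.6],[0,0,1],[0,0,1],[0,0,0.2],[0,0,0],[0,0,0]],"angular":[[0,0,0],[0,0,0],[0,0,0],[0,0,0],[0,0,0],[0,0,0],[0,0,0]],"jaw":[10,10,10,10,10,10,10]}'; python3 - <<'E'
from h import *
st,im=grab('wrist','w3.png'); print(st['tool_pos'],st['contact_force'],st['gripper_width'])
grab('top','t3.png')
E
```

```text
time: 3.65
tool_pos: [0.4644, 0.2966, 0.1867]
tool_rot: [-0.693, 0.694, -0.14, 0.139]
contact_force: [0.2, -0.3, -0.9]
gripper_width: 0.162
[0.46436994 0.29662342 0.18666533] [ 0.19585297 -0.30170433 -0.92461504] 0.16221413016721165
```

View pics/w3.png

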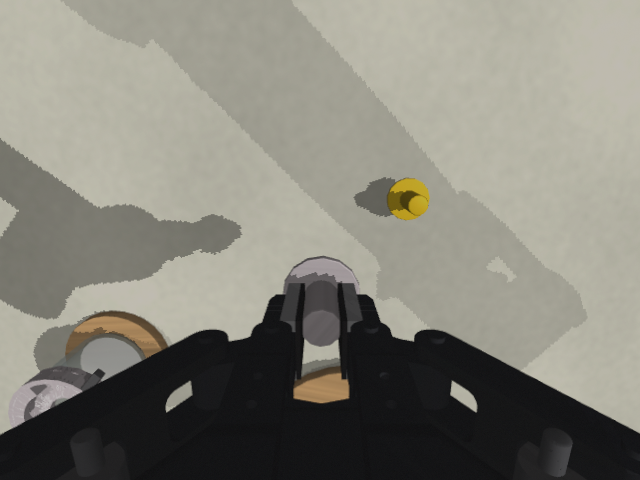

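```bash
python3 -m jog '{"offset":[[0.264,-0.69,0.083],[0.264,-0.69,0.083],[0.264,-0.69,0.083],[0.264,-0.69,0.083],[0.264,-0.69,0.083],[0.264,-0.69,0.083],[0.264,-0.69,0.083],[0.264,-0.69,0.083],[0,0,0],[0,0,0]],"angular":[[0,0,0],[0,0,0],[0,0,0],[0,0,0],[0,0,0],[0,0,0],[0,0,0],[0,0,0],[0,0,0],[0,0,0]],"jaw":[10,10,10,10,10,10,10,10,10,10]}'; python3 - <<'E'
from h import *
st,im=grab('wrist','w4.png'); print(st['tool_pos'],st['joint_pos'].round(2),st['gripper_width'])
import pickle; pickle.dump(st,open('w4.pkl','wb'))
E
```

```text
time: 4.75
tool_pos: [0.5701, 0.0206, 0.2192]
tool_rot: [0.693, -0.693, 0.142, -0.139]
contact_force: [0.8, 0.2, -0.4]
gripper_width: 0.162
[0.5700705  0.02061332 0.21923908] [-0.09 -0.07  1.75  0.    1.46 -1.27] 0.1618079962316422
```

View pics/w4.png

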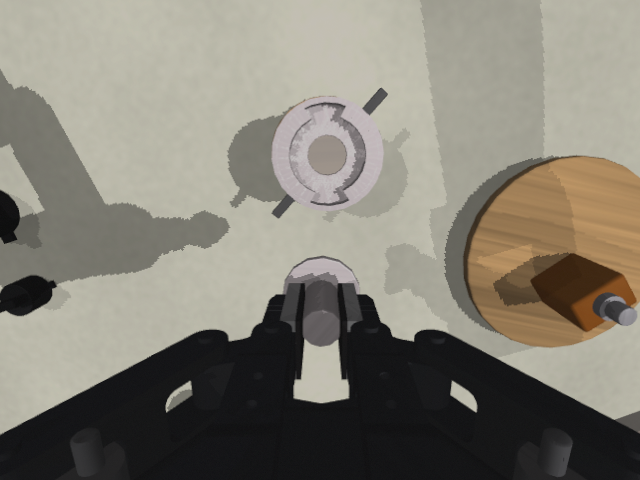

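```bash
python3 - <<'E'
from h import *
im=cv2.imread('pics/w4.png'); crop(im,260,80,400,225,5,'w4c.png')
E
```

```text
(no output)
```

View pics/w4c.png

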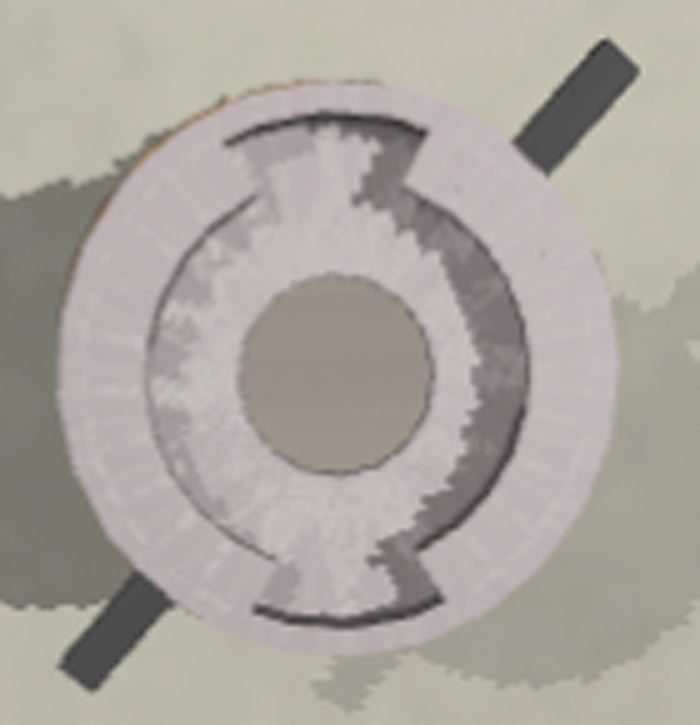

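```bash
python3 - <<'E'
from h import *
import pickle
st=pickle.load(open('w4.pkl','rb')); c=cam('wrist',st)
f=lambda x,y,z:pix(c,260+x/5,80+y/5,z)
print('rim',f(337.5,368,.0975),'hole',f(336,375,.086))
L,Rr,T,B=f(58,368,.0975),f(617,368,.0975),f(337,82,.0975),f(337,655,.0975)
print('diam',np.linalg.norm(L-Rr),np.linalg.norm(T-B),'mid',(L+Rr)/2,(T+B)/2)
a,b=f(623,55,.09),f(78,680,.09);d=a-b;print('tabs',np.degrees(np.arctan2(d[1],d[0])),np.linalg.norm(d),(a+b)/2)
a,b=f(328,136,.0975),f(349,604,.0975);d=a-b;print('gaps',np.degrees(np.arctan2(d[1],d[0])))
for n in('top','side'):
  print(n,proj(cam(n),[(L+Rr+T+B)/4]))
# knob in tool
for (u,v) in[(321,328)]:
  z=st['tool_pos'][2]+.0218; p=pix(c,u,v,z); print('knob tool',Rq(st['tool_rot']).T@(p-st['tool_pos']))
crop(cv2.imread('pics/w4.png'),270,240,375,360,6,'w4k.png')
E
```

```text
rim [0.51621523 0.04919158 0.0975    ] hole [0.5172983  0.04872453 0.086     ]
diam 0.07991436770271498 0.07991918703896783 mid [0.51617991 0.04921923 0.0975    ] [0.5175862 0.0485452 0.0975   ]
tabs 115.44435619310524 0.12006785243721164 [0.51799894 0.04891963 0.09      ]
gaps 159.97429980598716
top [[293.17457095 267.54696233]]
side [[358.64959709 262.0960829 ]]
knob tool [-0.00015732 -0.02179998  0.00058265]
```

View pics/w4k.png

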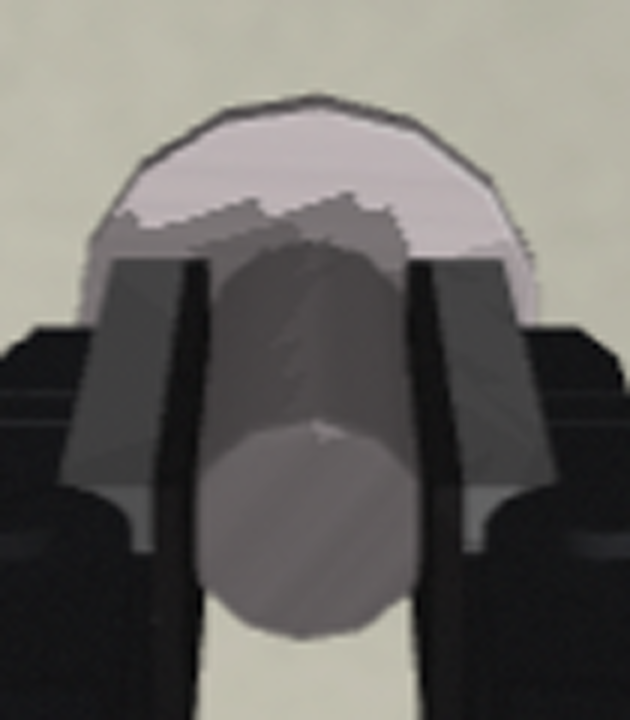

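```bash
python3 -m jog '{"offset":[[-0.535,0.281,-0.3],[-0.535,0.281,-0.3],[0,0,-0.5],[0,0,-0.3],[0,0,0],[0,0,0]],"angular":[[0,0,0],[0,0,0],[0,0,0],[0,0,0],[0,0,0],[0,0,0]],"jaw":[10,10,10,10,10,10]}'; python3 - <<'E'
from h import *
st,im=grab('wrist','w5.png'); print(st['tool_pos'],st['contact_force'])
st,s=grab('side','s5.png'); crop(s,300,160,440,320,4,'s5c.png')
c=cam('wrist',st); print(proj(c,[[.517,.0488,.0975]]),proj(c,[[.517+.04*np.cos(a),.0488+.04*np.sin(a),.0975] for a in np.radians([67,157,247])]))
E
```

```text
time: 5.4
tool_pos: [0.5175, 0.0495, 0.1515]
tool_rot: [-0.693, 0.693, -0.14, 0.139]
contact_force: [0.3, 0.0, 0.5]
gripper_width: 0.161
[0.51750228 0.04946037 0.15147179] [0.34115227 0.0128913  0.45293647]
[[318.16684169 261.79501645]] [[387.60682532 261.95830914]
 [318.26514031 192.12861098]
 [248.68088651 261.59017756]]
```

View pics/w5.png

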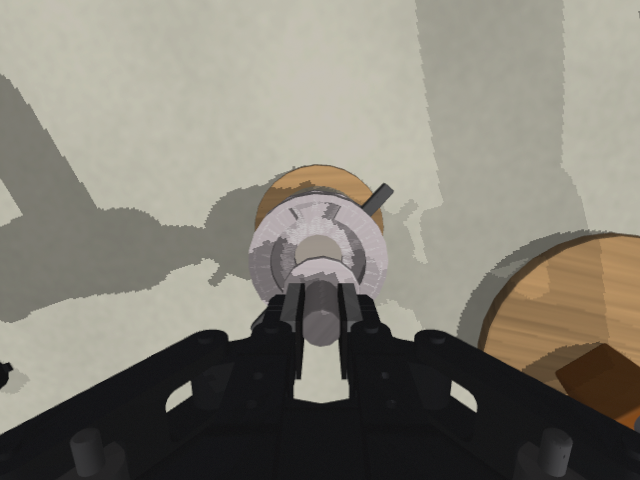

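View pics/s5c.png

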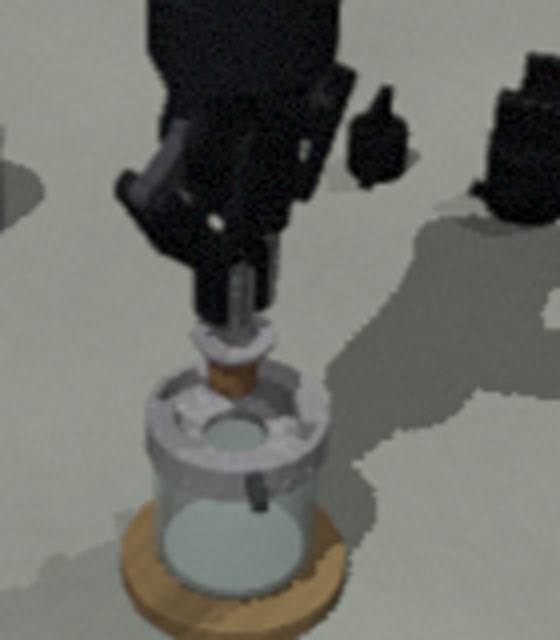

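```bash
python3 -m jog '{"offset":[[-0.01,-0.02,-0.2],[0,0,-0.2],[0,0,-0.2],[0,0,-0.2],[0,0,-0.1],[0,0,-0.1],[0,0,0],[0,0,0]],"angular":[[0,0,0],[0,0,0],[0,0,0],[0,0,0],[0,0,0],[0,0,0],[0,0,0],[0,0,0]],"jaw":[10,10,10,10,10,10,10,10]}'; python3 - <<'E'
from h import *
st,s=grab('side','s6.png'); crop(s,300,160,440,320,4,'s6c.png'); print(st['tool_pos'],st['contact_force'],st['gripper_width'])
E
```

```text
time: 6.3
tool_pos: [0.5171, 0.0481, 0.1017]
tool_rot: [0.693, -0.693, 0.14, -0.14]
contact_force: [-0.5, -0.5, -0.0]
gripper_width: 0.156
[0.51708794 0.04812898 0.10168079] [-0.54085481 -0.50206527 -0.03137848] 0.15636241402307802
```

View pics/s6c.png

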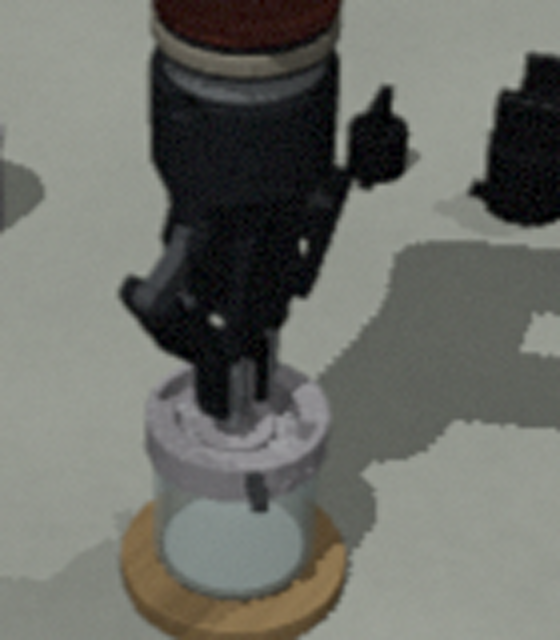

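Stopper is in the neck and the force is still zero. I'll press down slowly until I feel contact.

```bash
python3 -m jog '{"offset":[[0,0,-0.03],[0,0,-0.03],[0,0,0]],"angular":[[0,0,0],[0,0,0],[0,0,0]],"jaw":[10,10,10]}';python3 -m jog '{"offset":[[0,0,-0.03],[0,0,-0.03],[0,0,0]],"angular":[[0,0,0],[0,0,0],[0,0,0]],"jaw":[10,10,10]}'
```

```text
time: 6.65
tool_pos: [0.5174, 0.0481, 0.1002]
tool_rot: [-0.693, 0.693, -0.139, 0.14]
contact_force: [-3.6, -0.3, 7.9]
gripper_width: 0.165
time: 6.95
tool_pos: [0.5175, 0.0481, 0.1001]
tool_rot: [-0.693, 0.693, -0.14, 0.139]
contact_force: [-12.4, 0.3, 22.0]
gripper_width: 0.162
```

```bash
python3 -m jog '{"offset":[[0,0,0],[0,0,0],[0,0,0],[0,0,0.5],[0,0,1],[0,0,1],[0.5,-0.2,0.3],[0.6,-0.25,0.3],[0,0,0]],"angular":[[0,0,0],[0,0,0],[0,0,0],[0,0,0],[0,0,0],[0,0,0],[0,0,0],[0,0,0],[0,0,0]],"jaw":[40,40,40,40,40,50,50,50,50]}'; python3 - <<'E'
from h import *
st,w=grab('wrist','w7.png');print(st['tool_pos']);crop(w,240,60,420,240,4,'w7c.png'); c=cam('wrist',st)
for z in(.122,.090): print(proj(c,[[.517,.0488,z]]))
st,s=grab('side','s7.png'); crop(s,300,220,420,320,5,'s7c.png')
for z in(.122,.090): print(proj(cam('side'),[[.517,.0488,z]]))
E
```

```text
time: 7.85
tool_pos: [0.575, 0.0243, 0.2529]
tool_rot: [0.693, -0.693, 0.139, -0.142]
contact_force: [0.2, -0.0, 0.7]
gripper_width: 0.586
[0.57502771 0.02429456 0.25286081]
[[319.68957546 148.71331906]]
[[319.72738963 148.31807426]]
[[358.87891326 251.14909232]]
[[358.51283033 265.3268568 ]]
```

View pics/s7c.png

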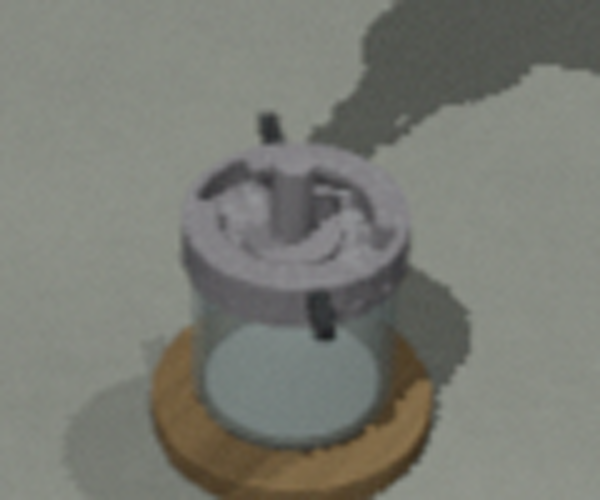

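View pics/w7c.png

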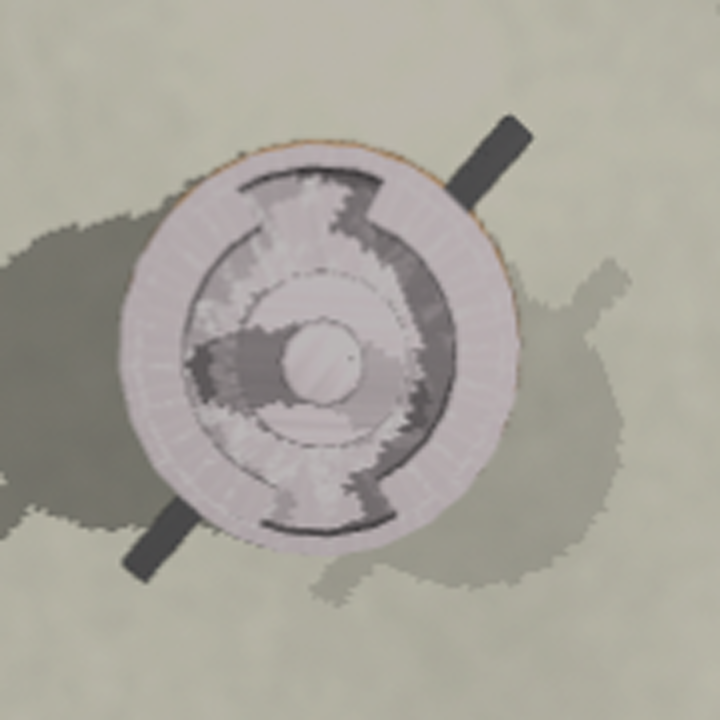

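```bash
python3 - <<'E'
from h import *
s=cv2.imread('pics/s7.png'); crop(s,335,235,385,285,14,'s7d.png')
C=cam('side')
for zoff in (0,.01):
  pts=[[.517+.018*np.cos(a),.0488+.018*np.sin(a),.09+zoff] for a in np.linspace(0,6.28,40)]+[[.517+.008*np.cos(a),.0488+.008*np.sin(a),.122+zoff] for a in np.linspace(0,6.28,40)]
  p=(proj(C,pts)-[335,235])*14; print(zoff,'sh',p[:40].min(0),p[:40].max(0),'knob',p[40:].min(0),p[40:].max(0))
E
```

```text
0 sh [185.89776121 333.12177545] [472.7931259  518.52136965] knob [269.33586918 185.59047494] [399.38753831 267.02947367]
0.01 sh [186.58449986 272.26568024] [475.27405566 457.03526288] knob [270.56382531 122.06735584] [401.44369273 203.17843084]
```

View pics/s7d.png

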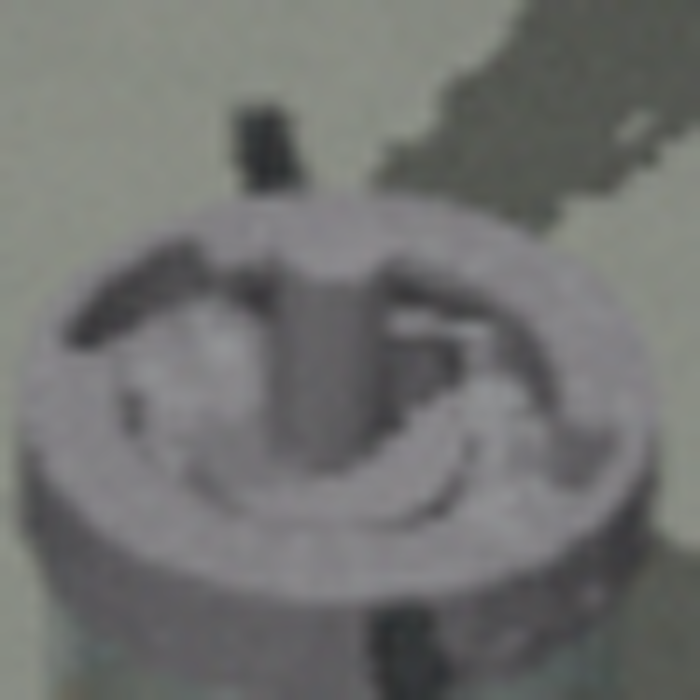

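```bash
python3 -m jog '{"offset":[[-0.193,-0.696,0],[-0.193,-0.696,0],[-0.193,-0.696,0],[-0.193,-0.696,0],[-0.193,-0.696,0],[-0.193,-0.696,0],[-0.193,-0.696,0],[-0.193,-0.696,0],[-0.193,-0.696,0],[0,0,0],[0,0,0]],"angular":[[0,0,0.315],[0,0,0.315],[0,0,0.315],[0,0,0.315],[0,0,0.315],[0,0,0.315],[0,0,0.315],[0,0,0.315],[0,0,0.315],[0,0,0],[0,0,0]],"jaw":[45,45,45,45,45,45,45,45,45,45,45]}'; python3 - <<'E'
from h import *
import pickle
st,w=grab('wrist','w8.png');print(st['tool_pos'],st['joint_pos'].round(2)); pickle.dump(st,open('w8.pkl','wb'))
print(Rq(st['tool_rot']).round(3),proj(cam('wrist',st),[[.438,-.284,.07]]))
E
```

```text
time: 9.05
tool_pos: [0.484, -0.2869, 0.2489]
tool_rot: [0.707, -0.705, 0.037, -0.035]
contact_force: [0.2, -0.0, 0.1]
gripper_width: 0.528
[ 0.48400475 -0.28690726  0.24892285] [-0.67 -0.1   1.74  0.    1.51 -2.14]
[[ 0.995 -0.002  0.102]
 [-0.102  0.002  0.995]
 [-0.002 -1.     0.002]] [[317.571793   169.18778697]]
```

View pics/w8.png

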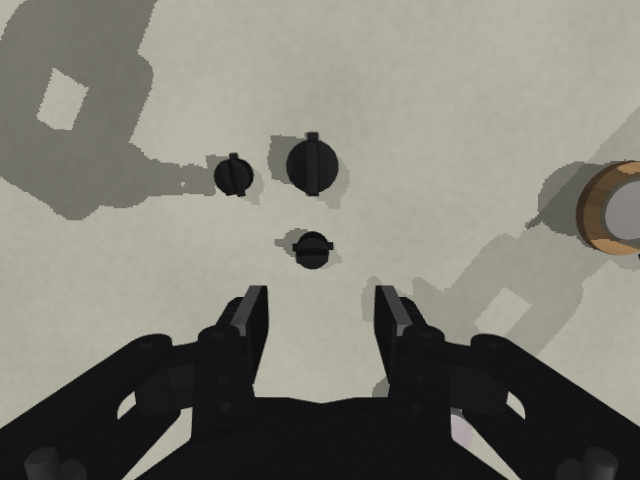

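```bash
python3 - <<'E'
from h import *
w=cv2.imread('pics/w8.png'); w=cv2.convertScaleAbs(w,alpha=2.2,beta=10); crop(w,270,120,360,210,8,'w8c.png')
E
```

```text
(no output)
```

View pics/w8c.png

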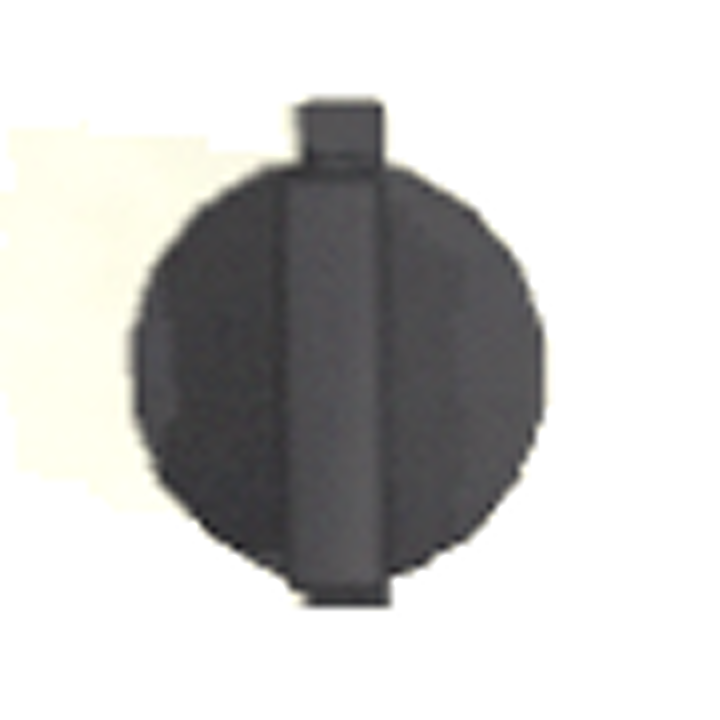

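```bash
python3 - <<'E'
from h import *
import pickle
st=pickle.load(open('w8.pkl','rb')); c=cam('wrist',st)
f=lambda x,y,z:pix(c,270+x/8,120+y/8,z)
print('ctr',f(336.5,380,.07))
a,b=f(335,178,.07),f(338.5,582,.07);d=b-a;print(np.degrees(np.arctan2(d[1],d[0])),np.linalg.norm(d),(a+b)/2)
print('width',np.linalg.norm(f(288,380,.07)-f(385,380,.07)))
a,b=f(342,100,.005),f(346,605,.002);d=b-a;print('lugs',np.degrees(np.arctan2(d[1],d[0])),np.linalg.norm(d),(a+b)/2)
R0=Rq(st['tool_rot']); print('jaw yaw',np.degrees(np.arctan2(R0[1,2],R0[0,2])), 'toolx yaw',np.degrees(np.arctan2(R0[1,0],R0[0,0])))
print(proj(cam('top'),[[*f(336.5,380,.07)[:2],.043]]))
E
```

```text
ctr [ 0.436054   -0.28865156  0.07      ]
-5.735933999374668 0.04352767403679715 [ 0.43641297 -0.28866111  0.07      ]
width 0.01063024652467064
lugs -5.790096046216921 0.0656090959970866 [ 0.43677655 -0.28909586  0.0035    ]
jaw yaw 84.13850471995069 toolx yaw -5.861241574993702
[[427.11285853 301.53996127]]
```

```bash
python3 -m jog '{"offset":[[-0.5,-0.02,-0.4],[-0.45,-0.022,-0.5],[0,0,-0.7],[0,0,-0.7],[0,0,-0.6],[0,0,-0.4],[0,0,-0.3],[0,0,0],[0,0,0]],"angular":[[0,0,0],[0,0,0],[0,0,0],[0,0,0],[0,0,0],[0,0,0],[0,0,0],[0,0,0],[0,0,0]],"jaw":[40,40,40,40,40,40,40,40,40]}'; python3 - <<'E'
from h import *
st,w=grab('wrist','w9.png');print(st['tool_pos'])
w=cv2.convertScaleAbs(w,alpha=2,beta=10); crop(w,200,230,440,410,3,'w9c.png')
print(proj(cam('wrist',st),[[.4365,-.289,.07]]))
E
```

```text
time: 10.0
tool_pos: [0.4381, -0.2893, 0.0711]
tool_rot: [-0.706, 0.706, -0.035, 0.036]
contact_force: [0.8, -0.1, 1.2]
gripper_width: 0.468
[ 0.43807217 -0.2893392   0.07107537]
[[320.199067   298.73179113]]
```

View pics/w9c.png

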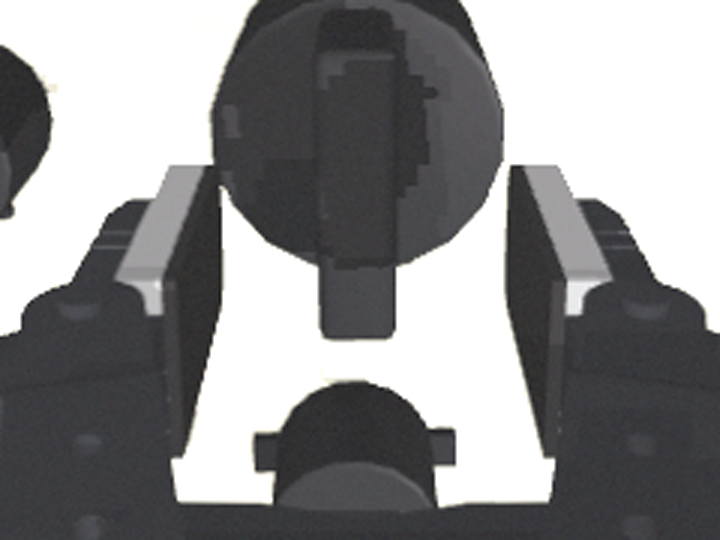

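```bash
python3 -m jog '{"offset":[[0,-0.02,-0.25],[0,0,-0.23],[0,0,0],[0,0,0],[0,0,0],[0,0,0],[0,0,0],[0,0,0],[0,0,0]],"angular":[[0,0,0],[0,0,0],[0,0,0],[0,0,0],[0,0,0],[0,0,0],[0,0,0],[0,0,0],[0,0,0]],"jaw":[40,40,40,5,5,5,5,5,5]}'
python3 -m jog '{"offset":[[0,0,0.2],[0,0,0.6],[0,0,1],[0,0,1],[0,0,0.6],[0,0,0],[0,0,0]],"angular":[[0,0,0],[0,0,0],[0,0,0],[0,0,0],[0,0,0],[0,0,0],[0,0,0]],"jaw":[5,5,5,5,5,5,5]}'; python3 - <<'E'
from h import *
st,w=grab('wrist','w10.png');print(st['tool_pos'])
w=cv2.convertScaleAbs(w,alpha=2,beta=10); crop(w,200,200,440,410,3,'w10c.png')
st,s=grab('side','s10.png');crop(cv2.convertScaleAbs(s,alpha=1.5,beta=10),340,80,520,260,4,'s10c.png')
E
```

```text
time: 10.95
tool_pos: [0.4377, -0.2908, 0.0467]
tool_rot: [-0.706, 0.706, -0.036, 0.036]
contact_force: [-0.0, -0.3, 0.5]
gripper_width: 0.123
time: 11.65
tool_pos: [0.4378, -0.2909, 0.2179]
tool_rot: [-0.706, 0.707, -0.035, 0.036]
contact_force: [-0.3, 0.3, -0.6]
gripper_width: 0.121
[ 0.43784899 -0.29091406  0.21787471]
```

View pics/w10c.png

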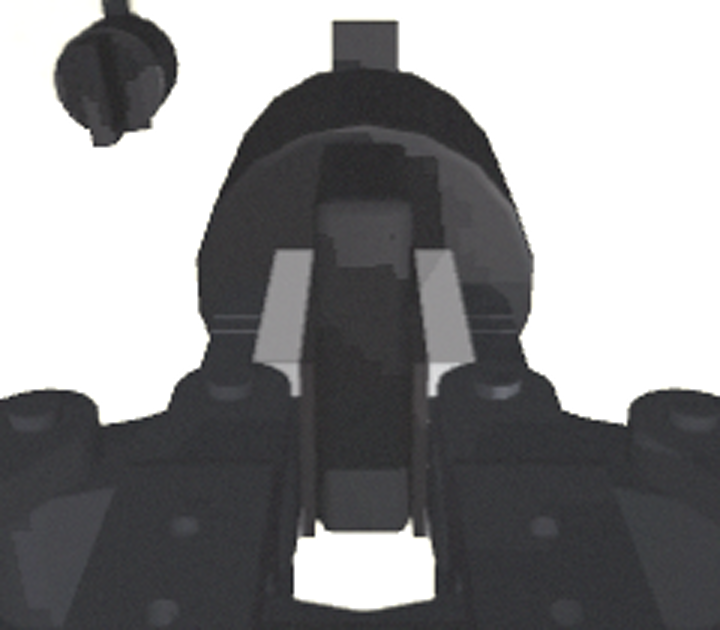

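View pics/s10c.png

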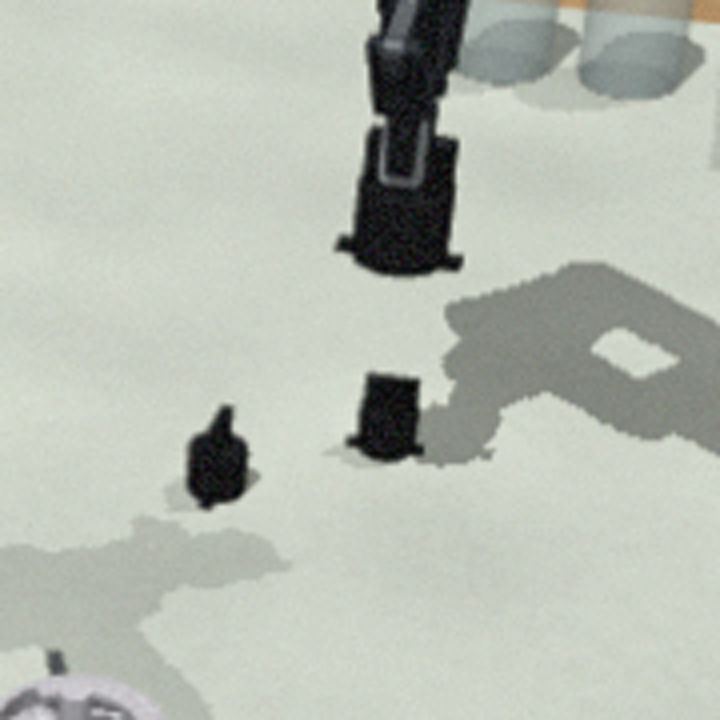

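```bash
python3 - <<'E'
from h import *
st=manip.state(); c=cam('wrist',st); z=st['tool_pos'][2]+.0233; R0=Rq(st['tool_rot'])
g=lambda x,y,zz:R0.T@(pix(c,200+x/3,200+y/3,zz)-st['tool_pos'])
print(g(365,200,z),g(365,530,z)); print('lug',g(365,20,st['tool_pos'][2]-.0467+.003))
print(g(318,350,z),g(411,350,z), st['joint_pos'].round(2))
E
```

```text
[-0.02443552 -0.02324413  0.00073007] [ 0.01978198 -0.02334324  0.00072749]
lug [-0.03455963  0.0437792   0.00095979]
[-0.00535564 -0.02329615 -0.00494671] [-0.00533179 -0.02327789  0.00628507] [-0.73 -0.18  1.86  0.    1.46 -2.2 ]
```

```bash
python3 -m jog '{"offset":[[0.161,0.677,0],[0.161,0.677,0],[0.161,0.677,0],[0.161,0.677,0],[0.161,0.677,0],[0.161,0.677,0],[0.161,0.677,0],[0.161,0.677,0],[0.161,0.677,0],[0.165,0.679,0],[0,0,0],[0,0,0]],"angular":[[0,0,-0.232],[0,0,-0.232],[0,0,-0.232],[0,0,-0.232],[0,0,-0.232],[0,0,-0.232],[0,0,-0.232],[0,0,-0.232],[0,0,-0.232],[0,0,-0.232],[0,0,0],[0,0,0]],"jaw":[5,5,5,5,5,5,5,5,5,5,5,5]}'; python3 - <<'E'
from h import *
st,w=grab('wrist','w11.png');print(st['tool_pos'],st['joint_pos'].round(2)); R0=Rq(st['tool_rot']); print(np.degrees(np.arctan2(R0[1,0],R0[0,0])))
st,s=grab('side','s11.png');crop(cv2.convertScaleAbs(s,alpha=1.5,beta=10),300,150,440,320,4,'s11c.png')
c=cam('wrist',st); print(proj(c,[[.517+.04*np.cos(a),.0488+.04*np.sin(a),.0975] for a in np.radians([70.3,160.3,250.3])]))
h=lambda r,dd:[.517+r*np.cos(np.radians(dd)),.0488+r*np.sin(np.radians(dd)),.09]
print(proj(c,[h(.06,-64.6),h(.06,115.4),h(.036,160.3)]))
E
```

```text
time: 12.95
tool_pos: [0.5172, 0.0483, 0.2144]
tool_rot: [-0.696, 0.697, -0.122, 0.119]
contact_force: [-0.0, -1.4, -0.7]
gripper_width: 0.125
[0.51723594 0.04832413 0.21444393] [-0.05 -0.19  1.87 -0.    1.46 -1.28]
-19.593810395886926
[[375.28389554 236.3841902 ]
 [321.52261703 182.11022506]
 [267.74689436 236.40865062]]
[[268.19756764 286.09385506]
 [379.15970965 177.76314047]
 [321.50635129 186.63021461]]
```

View pics/w11.png

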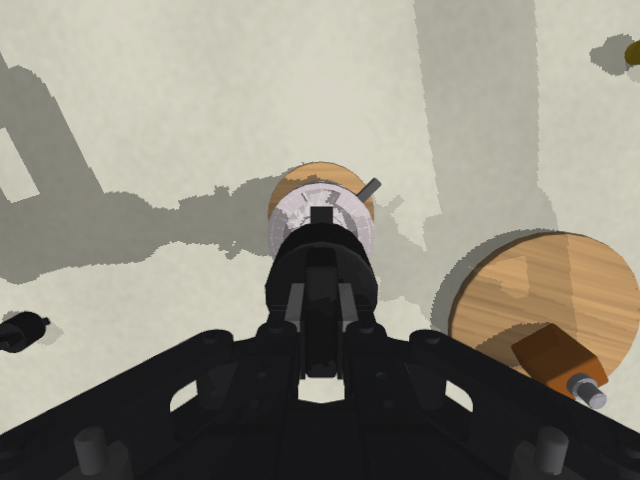

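View pics/s11c.png

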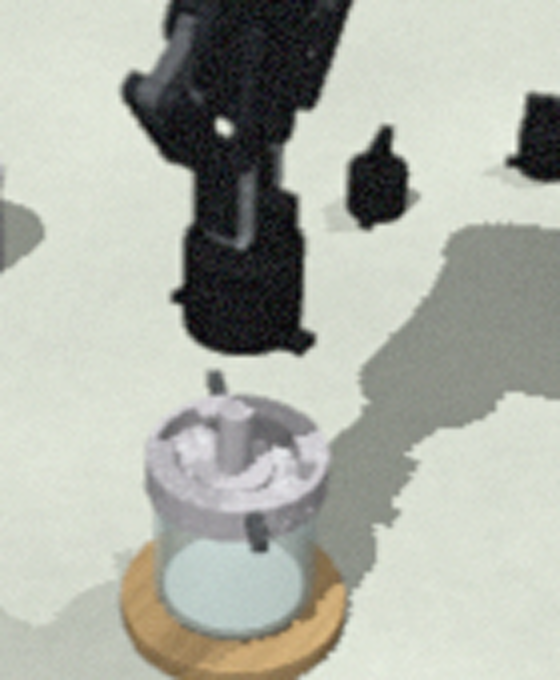

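```bash
python3 -m jog '{"offset":[[0.02,0,-0.35],[0,0,-0.3],[0,0,0],[0,0,0]],"angular":[[0,0,0],[0,0,0],[0,0,0],[0,0,0]],"jaw":[5,5,5,5]}'; python3 - <<'E'
from h import *
P=[]
for i in range(4):
  st,w=grab('wrist','w12.png');P.append(st['tool_pos'])
print(np.array(P).round(4)); R0=Rq(st['tool_rot']); print(np.degrees(np.arctan2(R0[1,0],R0[0,0])))
w=cv2.convertScaleAbs(w,alpha=1.8,beta=10); crop(w,230,150,420,390,3,'w12c.png')
c=cam('wrist',st)
print((proj(c,[[.517+.04*np.cos(a),.0488+.04*np.sin(a),.0975] for a in np.radians([70.3,160.3,250.3])])-[230,150])*3)
st,s=grab('side','s12.png');crop(cv2.convertScaleAbs(s,alpha=1.5,beta=10),320,180,400,290,7,'s12c.png')
E
```

```text
time: 13.45
tool_pos: [0.5187, 0.0473, 0.1833]
tool_rot: [-0.697, 0.697, -0.122, 0.121]
contact_force: [1.2, -0.3, -0.5]
gripper_width: 0.132
[[0.5187 0.0473 0.1833]
 [0.5193 0.0475 0.1841]
 [0.5196 0.0476 0.1846]
 [0.5197 0.0477 0.1849]]
-19.718726895826386
[[451.37883421 280.22154162]
 [269.7377524   97.43393819]
 [ 88.63759999 280.71135279]]
```

View pics/w12c.png

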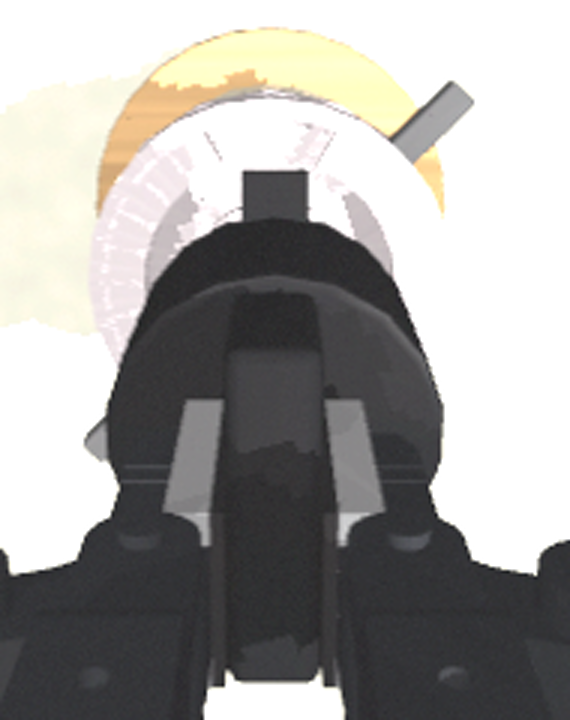

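View pics/s12c.png

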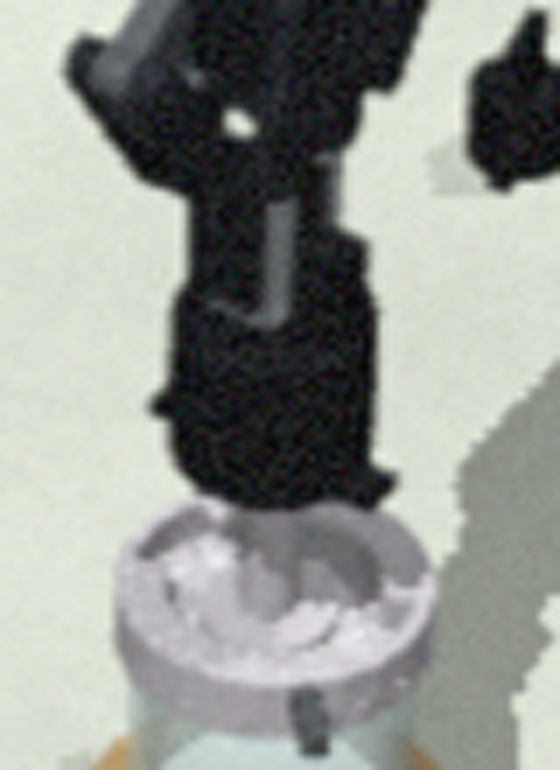

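```bash
python3 -m jog '{"offset":[[-0.024,-0.012,-0.2],[0,0,-0.2],[0,0,-0.2],[0,0,-0.1],[0,0,0],[0,0,0],[0,0,0]],"angular":[[0,0,0],[0,0,0],[0,0,0],[0,0,0],[0,0,0],[0,0,0],[0,0,0]],"jaw":[5,5,5,5,5,5,5]}';python3 -m jog '{"offset":[[0,0,-0.1],[0,0,-0.1],[0,0,0],[0,0,0]],"angular":[[0,0,0],[0,0,0],[0,0,0],[0,0,0]],"jaw":[5,5,5,5]}'
```

```text
time: 14.4
tool_pos: [0.5184, 0.0473, 0.1495]
tool_rot: [0.697, -0.697, 0.121, -0.121]
contact_force: [-0.2, 0.4, -0.8]
gripper_width: 0.122
time: 14.8
tool_pos: [0.5178, 0.0473, 0.1386]
tool_rot: [-0.697, 0.697, -0.121, 0.121]
contact_force: [0.2, 0.6, 0.2]
gripper_width: 0.128
```

```bash
python3 -m jog '{"offset":[[0,0,-0.05],[0,0,-0.05],[0,0,0],[0,0,0]],"angular":[[0,0,0],[0,0,0],[0,0,0],[0,0,0]],"jaw":[5,5,5,5]}';python3 -m jog '{"offset":[[0,0,-0.03],[0,0,0],[0,0,0]],"angular":[[0,0,0],[0,0,0],[0,0,0]],"jaw":[5,5,5]}'
```

```text
time: 15.2
tool_pos: [0.518, 0.0473, 0.1339]
tool_rot: [-0.697, 0.697, -0.121, 0.121]
contact_force: [-0.6, -0.0, -0.7]
gripper_width: 0.126
time: 15.5
tool_pos: [0.5183, 0.0474, 0.1327]
tool_rot: [0.697, -0.697, 0.121, -0.121]
contact_force: [0.5, -0.0, 1.2]
gripper_width: 0.127
```

```bash
python3 - <<'E'
from h import *
st,s=grab('side','s13.png');print(st['tool_pos'],st['contact_force']);crop(cv2.convertScaleAbs(s,alpha=1.5,beta=10),320,180,400,290,7,'s13c.png')
E
```

```text
[0.51827614 0.0473668  0.13272786] [ 0.47440987 -0.04652163  1.2197032 ]
```

View pics/s13c.png

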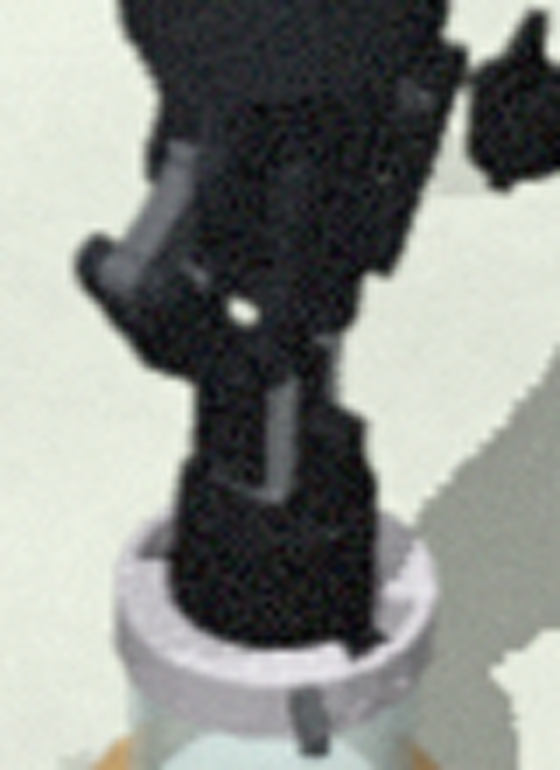

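```bash
python3 -m jog '{"offset":[[0,0,-0.01],[0,0,0],[0,0,0]],"angular":[[0,0,0],[0,0,0],[0,0,0]],"jaw":[5,5,5]}';python3 -m jog '{"offset":[[-0.002,-0.002,0],[-0.002,-0.002,0],[-0.002,-0.002,0],[-0.002,-0.002,0],[-0.002,-0.002,0],[0,0,0],[0,0,0]],"angular":[[0,0,-0.75],[0,0,-0.75],[0,0,-0.75],[0,0,-0.75],[0,0,-0.75],[0,0,0],[0,0,0]],"jaw":[5,5,5,5,5,5,5]}'
```

```text
time: 15.85
tool_pos: [0.5183, 0.0474, 0.1327]
tool_rot: [0.697, -0.697, 0.121, -0.121]
contact_force: [-1.6, 0.6, 3.9]
gripper_width: 0.123
time: 16.55
tool_pos: [0.5181, 0.0466, 0.1327]
tool_rot: [0.66, -0.66, 0.254, -0.255]
contact_force: [-0.2, -0.5, 4.6]
gripper_width: 0.128
```

```bash
python3 -m jog '{"offset":[[-0.002,-0.002,0],[-0.002,-0.002,0],[-0.002,-0.002,0],[-0.002,-0.002,0],[-0.002,-0.002,0],[0,0,0],[0,0,0],[0,0,0]],"angular":[[0,0,-0.74],[0,0,-0.74],[0,0,-0.74],[0,0,-0.74],[0,0,-0.74],[0,0,0],[0,0,0],[0,0,0]],"jaw":[5,5,5,5,5,5,5,5]}'; python3 - <<'E'
from h import *
st,w=grab('wrist','w14.png');R0=Rq(st['tool_rot']);print(st['tool_pos'],st['contact_force'],st['ft_torque'],st['gripper_width'],np.degrees(np.arctan2(R0[1,0],R0[0,0])))
crop(cv2.convertScaleAbs(w,alpha=1.8,beta=10),230,150,420,390,3,'w14c.png')
st,s=grab('side','s14.png');crop(cv2.convertScaleAbs(s,alpha=1.5,beta=10),320,180,400,290,7,'s14c.png')
st,s=grab('top','t14.png');crop(cv2.convertScaleAbs(s,alpha=1.5,beta=10),230,200,360,310,6,'t14c.png')
E
```

```text
time: 17.35
tool_pos: [0.5175, 0.0463, 0.1326]
tool_rot: [0.599, -0.598, 0.376, -0.377]
contact_force: [0.1, -0.3, 4.9]
gripper_width: 0.124
[0.51750424 0.04629443 0.13263374] [ 0.13755633 -0.25542745  4.93285981] [-0.13804236  0.08213934 -0.05083577] 0.124397722067002 -64.325068093714
```

View pics/w14c.png

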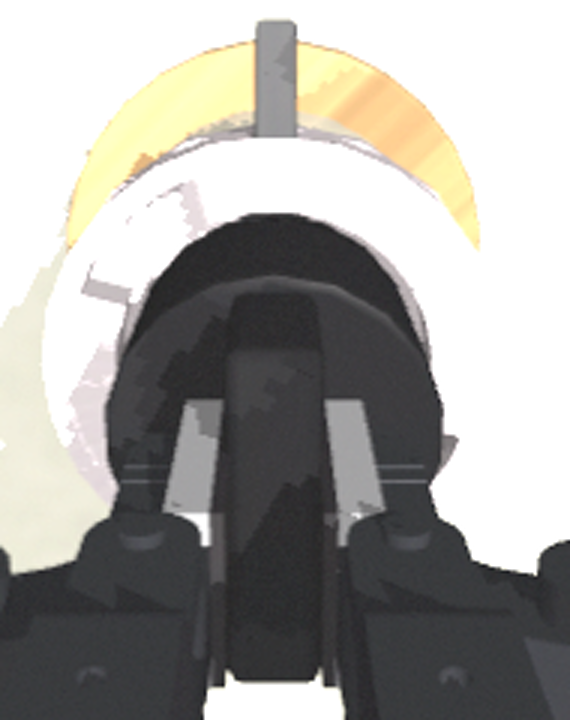

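View pics/s14c.png

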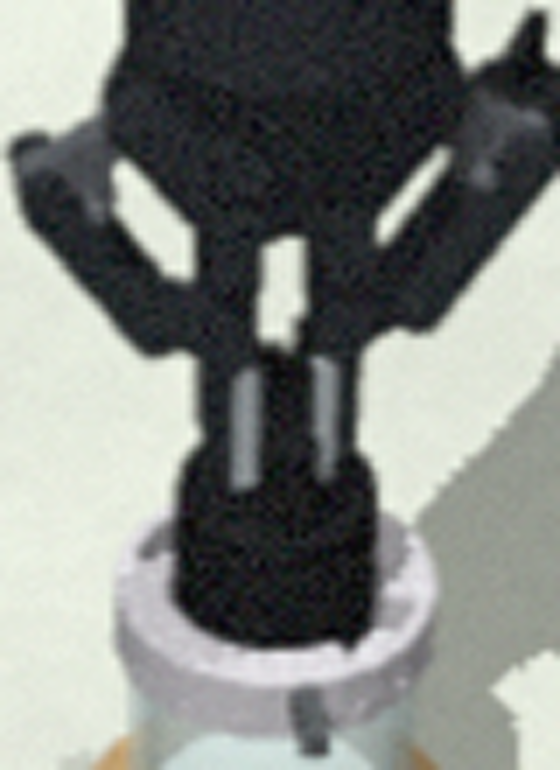

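View pics/t14c.png

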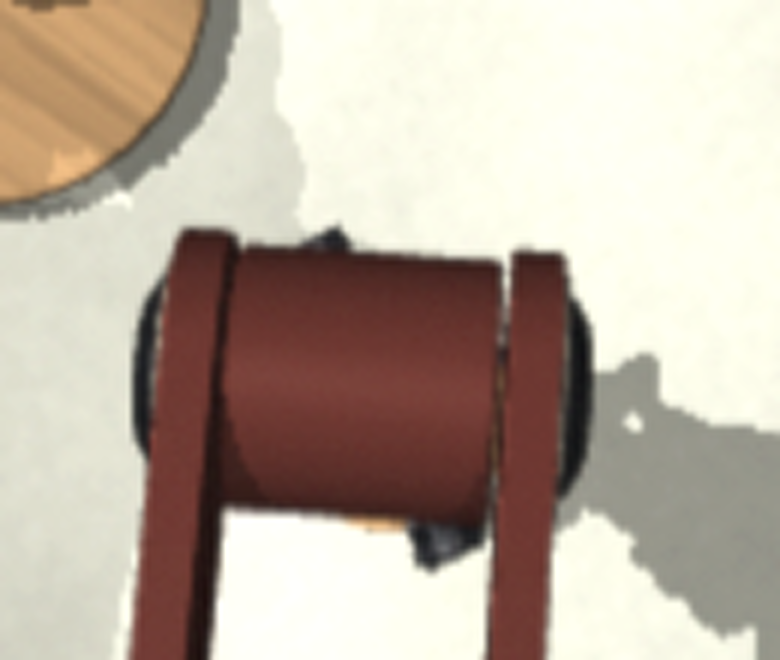

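The wing lines up with the tab at crop column 276 in the wrist view. The cap is seated, gripped and still, so I'm handing in.

```bash
python3 -c "
from plant import manip
print(manip.job_done()); s=manip.state(); print(s['time'],s['tool_pos'],s['contact_force'])"
```

```text
the job is handed in; nothing more can be done
None
the job is handed in; nothing more can be done
```

The honey jar is closed to its venting position and the job is handed in, after about 17.5 s of the 61 s allowed. No verdict is reported.

- **Stopper:** I pressed it into the neck until the tool felt about 22 N, then let go. At that press there was a sideways force of about 12 N. Pictures taken after release show it upright, about 1 mm off centre and at full depth. I measured nothing on it after the cap covered it.
- **Cap:** I took the largest cap, and it went down through the gaps with almost no force. I then turned it 45° clockwise under light downward pressure (about 5 N).
- **Final checks:** The tool sat at a yaw of -64.3°, against about -64.6° measured for the tabs. The wrist picture shows the wing in line with the tab. Finger height matches the cap resting on the collar floor, the grip is still on, and the arm had settled.
- **Catches and bystanders:** The turn stayed about 11° short of where the catches begin to press. I did not re-measure the tin or the perfume bottle at the end, but the arm never went near either.
- **Disagreement:** The overhead camera placed the stopper about 2.5 mm away in y from where the wrist and side cameras put it. I went with those two.

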